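# Count along the caddy and push the teat case into the third gap

### The job

With a closed fingertip, press lightly on the grey sprung rail along the caddy's back at the first gap by the orange end and run along it, always touching, over the second gap to the third (gaps with a case in them count too), and go no farther. Then gently push the blue teat case, which lies in the lane before the gaps, along the lane and into that third gap until it is fully home. Do not lift or tip it, and leave everything else where it stands.

Things in the scene. Friction and masses are not known exactly. Their poses are not given: they have to be found in the camera images.
- caddy: white plastic divider caddy fixed to the steel shelf, 122 (x) x 360 (y) mm, deck 6 mm thick. Origin: at shelf height under the line of the divider fronts, half-way along; x points from the lane into the gaps, y along the row, z up. Seven dividers 12 mm thick, round-nosed, tops 46 mm above the shelf, at y = 0, +-58, +-116, +-174 mm make six gaps 46 mm wide, centred at y = +-29, +-87, +-145 mm.
- back_wall (a point): middle of the caddy's back wall, on the face towards the gaps, at caddy x = 48 mm, y = 0, at its top, 46 mm above the shelf. The gaps reach from x = 0 to this face. Axes as the caddy's.
- lane_mid (a point): middle of the open lane before the gaps, on its deck, at caddy x = -30 mm, y = 0. The lane runs along y from x = -60 to 0 mm, open at both ends; on the robot's side a lip (x = -66 to -60 mm) rises only to 12 mm above the shelf, so a fingertip passes over it. Axes as the caddy's.
- orange_end: orange end block, 44 (x) x 14 (y) x 50 (z) mm, fixed at one end of the row of dividers, +y or -y: counting starts here. Origin: centre of its underside, at caddy x = 22 mm, y = +187 or -187 mm, axes as the caddy's. The first, second and third gap centres lie 42, 100 and 158 mm from it along the row, towards the other end.
- grey_end: the same block in grey at the other end of the caddy.
- count_rail: grey rail, 14 mm wide, 360 mm long (along y), black marks at the dividers, above the caddy's back wall at caddy x = 52 mm. Origin: middle of its top face, 66 mm above the shelf untouched; axes as the caddy's. Sprung: it moves straight down, from about 1 N at first to 5 N at its stop 8 mm down, and comes up by itself. The parts beside it are at most 50 mm high.
- blue_case: all-blue plastic teat case, rounded box 50 (x) x 40 (y) x 36 (z) mm, about 60 g, loose, slides easily in the lane, roughly square to the caddy. Origin: centre of its underside, 6 mm above the shelf; x towards the gaps. Fully home its far face is at the back wall: its origin is then at caddy x = 23 mm and its near face stands 2 mm out of the divider fronts.
- green_case: a teat case like the blue one (50 x 40 x 36 mm) with a green body and white lid, loose, standing in one of the second gaps from the ends of the caddy; it stays there. Origin: centre of its underside.
- yellow_case: a teat case like the blue one (50 x 40 x 36 mm) with a yellow body and white lid, loose, standing in one of the second gaps from the ends of the caddy; it stays there. Origin: centre of its underside.
- glass_bottle: empty open glass bottle, 60 mm across, 145 mm tall, standing loose to the right (-y) of the caddy. Origin: centre of its underside.
- pot: lidded blue ceramic pot, 94 mm across, 85 mm tall, standing loose to the left (+y) of the caddy. Origin: centre of its underside.
- scoop: bamboo scoop, about 145 mm long, 22 mm high, lying loose between the caddy and the pot, its handle pointing away from the robot. Origin: where handle and bowl meet, at shelf height.
Not all that is in view belongs to the job. Of the things shaped like the orange_end, the orange one is meant.

How it is judged:
By the outcome, as a careful person would: the job done as asked, in the order asked, and still so for the second after the job is handed in, with the robot touching nothing.
It also fails if it takes over 56 s, if anything falls off the work surface, if the arm or the gripper's body presses on something with over 40 N, if the wrist force passes 120 N, or if a joint passes its speed limit or range.

### The arm

A 6-joint arm with a two-finger parallel gripper is mounted at the origin on the work surface. World frame = base frame: x ahead of the robot, y to its left, z up, the work surface at z = 0. Lengths are in m, angles in rad, forces in N, time in s.
With the tool pointing down it reaches from about 0.25 to 0.775 m from the base axis. Payload 4 kg.
Tool frame: the origin (TCP) lies midway between the tips of the shut fingers; the grasp point (between the pads) lies 19 mm behind it; z points along the fingers, y is the line along which they close (so a half turn about z gives the same grasp; the last joint's range is limited). The gripper opens to 85 mm and grips with 20 to 120 N. Pads are 22 mm wide; open, the fingers measure 114 mm over their backs; the gripper's body (76 mm by 85 mm) begins 54 mm behind the grasp point. The pads swing forward as they close: fully open they stand 13 mm farther back than shut.
Start: joints at [1.161, 0.087, 1.371, -0, 1.684, -0.103], TCP at [0.166, 0.524, 0.231] pointing down, gripper open.
Joint ranges: [-3.1, 3.1], [-0.76, 2.03], [0.27, 2.55], [-1.08, 4.22], [0.17, 2.65], [-2.57, 2.57]. Speed limits (rad/s): [2.79, 2.79, 3.14, 3.14, 3.14, 3.14].

### API

Orientations are given as a unit quaternion [x, y, z, w].
In Python, from plant import r gives the robot as it stands.
- The arm moves only by the tool drive_tool, never from a script. Its argument "increments" is a list of rows, each a list of 7 numbers: the finger opening in m, from 0 to 0.0854, then the shift along the tool's x, y, z in m, then the turn, a rotation vector about the tool's x, y, z in degrees. A call has 1 to 8 rows; each row shifts and turns the commanded pose from where the row before left it, along the tool's axes as they then stand; what a row does not reach is not made up. A row lasts 1/12 s, in which the tool goes at most 41.7 mm and 7.16 degrees, less where a joint would pass 70% of its speed; a pose out of reach is approached as far as the arm can. A call is refused whole if a number of a shift passes 0.0417 or a number of a turn 7.16, either way. A call with a gripper value outside its range is refused whole. The fingers move at their own pace and stop on an object; the grip force is fixed at half the most. Time passes only in rows, so rows that do not move let the fingers close. It gives the time, the measured TCP pose, the force, the opening and the grip force at its end, in the units of the state.
- r.observe(): the state, without advancing time (a new reading comes with each control period).
- r.snapshot(name): name is "scene" or "top" or "wrist"; returns the picture (420x560x3 uint8, red, green, blue); there is no depth.
- r.camera_info(name): a dict with "camera_matrix" (3x3 intrinsics, pixels), "world_from_camera" (4x4, takes a point from camera to world coordinates). Camera axes: x right, y up, looking along -z (the intrinsics and any distortion apply to the point x, -y, -z); pixel columns grow to the right and rows downward; lengths in m; the calibration is good to about 2 mm. A picture is of the moment at which its call begins: read the wrist's pose just before it. camera_info takes no time and is no camera call; for the wrist camera it gives the pose at the moment of the call.
- r.job_done(): hands the job in; it is judged then, once.
Trained networks look in the newest picture that a camera, given by its name, has taken for a name from the list of things; names that differ only in an ending like _2 or _b are one class to them, and where a whole thing is asked for, a point or a joint stands for the part that bears it (a point fixed in the world has none). Each returns a list of dicts, best first, with "confidence" (0 to 1); they miss things now and then, are a little off and sometimes report something else, mostly with a low value. They report only what shows in the picture. A call takes as long as a camera call. They do not tell look-alikes from the thing itself.
- r.regions_of(label, camera): "mask" (420x560 bool, what is visible of it) and "bbox" ([left, top, width, height] in pixels, round what is visible of it).
The state is a dict: "clock": time; "q": joint angles; "joint_vel": joint speeds; "tau": joint torques, N m; "tcp_pos": TCP position; "tcp_rot": TCP orientation; "ft_force": force on the tool from outside, world axes, zero at the start; "moment": the same for the moment, N m; "finger_gap": finger opening in m; "grasp_force": force on a finger pad.
Only numpy, scipy, OpenCV 4.12 (cv2) and the standard library are available. Lean on these libraries where they do the work, as an engineer would, in place of code of your own. Each camera call takes 0.05 s, during which the arm holds its last target. There are 200 camera calls.

## Working session

There is one attempt and no reset: what is moved stays moved. The work goes in short steps, Python scripts to look and compute and a tool call to move; the robot and the scene stay as the last step left them, time stands still between calls to the robot, and variables do not carry over. Pictures are saved under pics/ and viewed, at most 12 in all, crops included, and the job is handed in when it is done.

Besides the shell and the picture viewer there is one more tool, called after ">>>" by a JSON object that holds its "fn" and its "kwargs". drive_tool: Moves the arm, as the interface text tells. Its arguments: {"type":"object","properties":{"increments":{"type":"array"}},"required":["increments"]}

```bash
ls; mkdir -p pics; python3 - <<'E'
from plant import r
import cv2,numpy as np
o=r.observe();print(o['clock'],o['tcp_pos'],o['tcp_rot'],o['ft_force'])
ims=[]
for c in ["scene","top"]:
    im=r.snapshot(c);cv2.imwrite(f"pics/{c}0.png",im[:,:,::-1])
    i=r.camera_info(c);print(c,{k:np.round(v,4).tolist() if not isinstance(v,str) else v for k,v in i.items()})
    for l in ["caddy","orange_end","grey_end","count_rail","blue_case","green_case","yellow_case"]:
        for d in r.regions_of(l,c)[:3]:
            ys,xs=np.nonzero(d['mask']);print(c,l,round(d['confidence'],2),d['bbox'],xs.mean().round(1),ys.mean().round(1))
E
```

```text
pics
0.0 [0.16591955 0.52384294 0.23010735] [ 1.52813395e-01  9.88254394e-01 -1.10998375e-03 -2.96704639e-04] [-0.61819435  0.00393988  0.04434351]
scene {'camera_matrix': [[522.9632, 0.0, 279.185], [0.0, 522.9632, 218.5345], [0.0, 0.0, 1.0]], 'world_from_camera': [[-0.7014, -0.5626, 0.4377, 1.1143], [0.7128, -0.5521, 0.4325, 0.5752], [-0.0017, 0.6153, 0.7883, 1.1115], [0.0, 0.0, 0.0, 1.0]]}
scene caddy 0.97 [200.6, 177.6, 129.5, 100.8] 264.1 226.0
scene caddy 0.44 [193.0, 101.8, 25.7, 42.0] 203.9 122.6
scene caddy 0.2 [236.0, 189.0, 25.7, 20.2] 250.2 196.5
scene orange_end 0.76 [306.3, 281.6, 13.2, 21.5] 313.1 291.7
scene orange_end 0.73 [299.3, 257.3, 17.9, 23.9] 306.8 267.5
scene orange_end 0.48 [262.9, 273.9, 16.0, 19.9] 270.0 283.3
scene grey_end 0.38 [200.4, 178.5, 14.4, 7.3] 209.1 179.8
scene count_rail 0.9 [200.6, 181.6, 94.6, 84.0] 249.4 225.2
scene blue_case 0.73 [239.9, 187.9, 18.4, 18.9] 250.6 195.8
scene green_case 0.59 [270.0, 230.3, 18.2, 15.2] 279.9 238.7
scene yellow_case 0.47 [228.6, 192.8, 16.3, 13.6] 234.4 200.8
top {'camera_matrix': [[382.9974, 0.0, 279.562], [0.0, 382.9974, 214.5795], [0.0, 0.0, 1.0]], 'world_from_camera': [[-0.0074, 0.9979, -0.064, 0.4954], [-0.9999, -0.0069, 0.0082, 0.0136], [0.0077, 0.064, 0.9979, 1.0251], [0.0, 0.0, 0.0, 1.0]]}
top caddy 0.93 [232.1, 190.9, 138.3, 56.4] 299.1 219.3
top orange_end 0.67 [323.3, 222.1, 19.3, 20.7] 331.7 230.9
top orange_end 0.51 [205.3, 184.9, 6.9, 19.9] 207.7 194.6
top count_rail 0.88 [232.8, 197.4, 139.3, 5.0] 302.9 197.5
top count_rail 0.32 [231.4, 194.7, 141.7, 51.3] 299.6 220.0
top blue_case 0.69 [326.1, 202.7, 19.6, 16.8] 335.0 210.3
top blue_case 0.68 [323.6, 220.9, 16.8, 21.6] 331.8 230.8
top green_case 0.78 [262.5, 201.9, 13.3, 19.9] 268.1 211.0
top yellow_case 0.56 [325.2, 202.5, 19.3, 18.4] 335.1 210.8
```

View pics/top0.png

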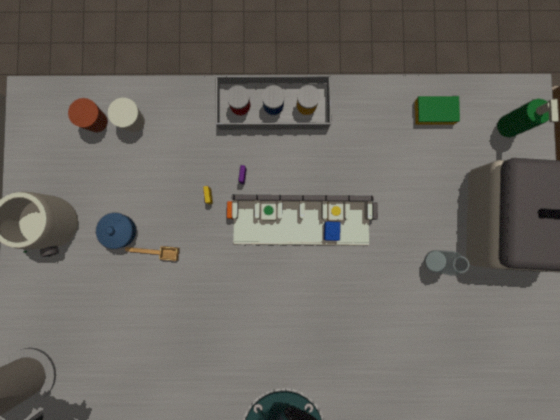

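View pics/scene0.png

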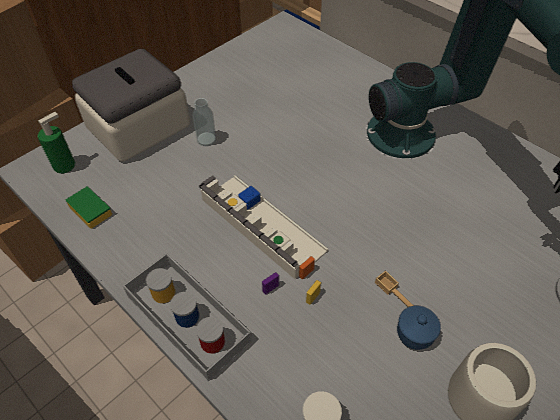

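The top view shows the orange end at (232,210), which is +y, and the grey end at (371,211). The green case is in the second gap from orange at (268,211) and yellow is at (336,211). Blue is in the lane at (332,231), so the third gap is caddy y = +29.

```bash
cat > h.py <<'E'
from plant import r
import cv2,numpy as np
from scipy.spatial.transform import Rotation as R
def ray(info,uv,z):
    K=np.array(info["camera_matrix"]);T=np.array(info["world_from_camera"])
    d=np.linalg.inv(K)@[uv[0],uv[1],1];d=T[:3,:3]@(d*[1,-1,-1]);o=T[:3,3]
    return o+d*(z-o[2])/d[2]
def proj(info,P):
    K=np.array(info["camera_matrix"]);T=np.array(info["world_from_camera"])
    p=T[:3,:3].T@(np.asarray(P)-T[:3,3]);p=K@(p*[1,-1,-1]);return p[:2]/p[2]
def tri(i1,u1,i2,u2):
    A=[];b=[]
    for i,u in((i1,u1),(i2,u2)):
        p=ray(i,u,0);o=np.array(i["world_from_camera"])[:3,3];d=(p-o)/np.linalg.norm(p-o)
        M=np.eye(3)-np.outer(d,d);A.append(M);b.append(M@o)
    return np.linalg.solve(sum(A),sum(b))
E
python3 - <<'E'
from h import *
i=r.camera_info("top");s=r.camera_info("scene")
for c,inf in(("top",i),("scene",s)):
    r.snapshot(c)
    m=r.regions_of("count_rail",c)[0]['mask'];ys,xs=np.nonzero(m)
    P=np.array([ray(inf,(x,y),.066) for x,y in zip(xs,ys)])[:,:2]
    rc=cv2.minAreaRect((P*1000).astype(np.float32));print(c,"rail",rc, cv2.boxPoints(rc).round().tolist())
a=r.regions_of("blue_case","scene")
print("blue top z.042",ray(i,(332,231),.042), "orange",ray(i,(232,210),.05),"grey",ray(i,(371,211),.05))
print("rail ends top",ray(i,(233,197.5),.066),ray(i,(373,198),.066))
o=r.observe();w=r.camera_info("wrist");T=np.array(w["world_from_camera"])
Rt=R.from_quat(o['tcp_rot']).as_matrix();print("cam in tcp",Rt.T@(T[:3,3]-o['tcp_pos']),(Rt.T@T[:3,:3]).round(3).tolist(),np.array(w['camera_matrix']).round(1).tolist());print(Rt.round(3))
E
```

```text
top rail ((599.534423828125, -52.52955627441406), (355.2561340332031, 14.642812728881836), 89.08653259277344) [[589.0, -230.0], [604.0, -230.0], [610.0, 125.0], [595.0, 125.0]]
scene rail ((600.7205200195312, -49.569549560546875), (355.3059997558594, 18.272674560546875), 88.70458221435547) [[588.0, -227.0], [606.0, -227.0], [614.0, 128.0], [596.0, 128.0]]
blue top z.042 [ 0.51530685 -0.12880149  0.042     ] orange [0.57050697 0.1268362  0.05      ] grey [ 0.56553586 -0.22831582  0.05      ]
rail ends top [0.60077508 0.12248488 0.066     ] [ 0.59720883 -0.23014313  0.066     ]
cam in tcp [ 8.08418423e-02  1.12082932e-04 -1.42963030e-01] [[0.001, 0.949, 0.316], [1.0, -0.001, 0.0], [0.0, 0.316, -0.949]] [[337.9, 0.0, 280.1], [0.0, 337.9, 208.2], [0.0, 0.0, 1.0]]
[[-0.953  0.302  0.   ]
 [ 0.302  0.953  0.   ]
 [-0.     0.    -1.   ]]
```

>>> {"fn": "drive_tool", "kwargs": {"increments": [[0, 0, 0, 0, 0, 0, -5.5], [0, 0, 0, 0, 0, 0, -5.5], [0, 0, 0, 0, 0, 0, -5.6], [0, -0.0186, -0.032, 0, 0, 0, 0], [0, -0.0186, -0.032, 0, 0, 0, 0], [0, -0.0186, -0.032, 0, 0, 0, 0], [0, -0.0186, -0.032, 0, 0, 0, 0], [0, -0.0186, -0.032, 0, 0, 0, 0]]}}

```text
clock: 1.72
tcp_pos: [0.2567, 0.3613, 0.2314]
tcp_rot: [0.008, 1.0, 0.0, 0.0]
ft_force: [1.7, 0.0, 0.3]
finger_gap: -0.0001
grasp_force: 0.0
```

>>> {"fn": "drive_tool", "kwargs": {"increments": [[0, -0.0186, -0.032, 0, 0, 0, 0], [0, -0.0186, -0.032, 0, 0, 0, 0], [0, -0.0186, -0.032, 0, 0, 0, 0], [0, -0.0186, -0.032, 0, 0, 0, 0], [0, -0.0186, -0.032, 0, 0, 0, 0], [0, -0.0186, -0.032, 0, 0, 0, 0], [0, -0.0186, -0.032, 0, 0, 0, 0], [0, -0.0186, -0.032, 0, 0, 0, 0]]}}

```text
clock: 2.38
tcp_pos: [0.4013, 0.1025, 0.2317]
tcp_rot: [0.009, 1.0, 0.0, 0.001]
ft_force: [-0.0, 0.4, 0.1]
finger_gap: -0.0
grasp_force: 0.0
```

>>> {"fn": "drive_tool", "kwargs": {"increments": [[0, -0.0186, -0.032, 0, 0, 0, 0], [0, -0.0186, -0.032, 0, 0, 0, 0], [0, -0.0186, -0.032, 0, 0, 0, 0], [0, -0.0186, -0.032, 0, 0, 0, 0], [0, -0.01, 0.006, 0, 0, 0, 0], [0, 0, 0, 0, 0, 0, 0]]}}

```text
clock: 2.88
tcp_pos: [0.4843, -0.0203, 0.2307]
tcp_rot: [0.01, 1.0, 0.001, -0.0]
ft_force: [-0.1, -0.4, -0.2]
finger_gap: 0.0003
grasp_force: 0.0
```

```bash
python3 - <<'E'
from h import *
o=r.observe();print(o['clock'],o['tcp_pos'],R.from_quat(o['tcp_rot']).as_matrix().round(3).tolist(),o['ft_force'],o['q'],o['finger_gap'])
w=r.camera_info("wrist");im=r.snapshot("wrist");cv2.imwrite("pics/w1.png",im[:,:,::-1])
np.save("w1.npy",w,allow_pickle=True)
for l in ["count_rail","blue_case","orange_end","grey_end"]:
    for d in r.regions_of(l,"wrist")[:2]:
        rc=cv2.minAreaRect(np.argwhere(d['mask'])[:,::-1].astype(np.float32));print(l,round(d['confidence'],2),d['bbox'],cv2.boxPoints(rc).round(1).tolist())
# overlay predicted caddy
g=np.radians(-1.0);c=np.array([.548,-.050]);A=np.array([[np.cos(g),-np.sin(g)],[np.sin(g),np.cos(g)]])
f=lambda x,y,z:np.append(c+A@[x,y],z)
im2=im[:,:,::-1].copy()
for p in [(52,180,.066),(52,-180,.066),(0,0,.046),(0,58,.046),(0,-58,.046),(0,174,.046),(0,-174,.046),(22,187,.05),(22,-187,.05),(-60,0,.012),(-60,180,.012),(-60,-180,.012)]:
    u=proj(w,f(p[0]/1e3,p[1]/1e3,p[2]));cv2.drawMarker(im2,tuple(int(round(v)) for v in u),(255,0,255),0,8,1)
cv2.imwrite("pics/w1o.png",cv2.resize(im2,(800,600),interpolation=cv2.INTER_CUBIC))
E
```

```text
2.8833 [ 0.48432099 -0.02031939  0.23071218] [[-1.0, 0.02, -0.0], [0.02, 1.0, 0.001], [0.001, 0.001, -1.0]] [-0.07652271 -0.40109818 -0.21654687] [-1.59595994e-01 -5.84224586e-02  1.51941140e+00  9.50429331e-04
  1.68126031e+00 -1.70989306e+00] 0.00027052380384804845
blue_case 0.97 [153.9, 182.4, 47.2, 54.5] [[156.0, 183.0], [201.0, 183.0], [201.0, 235.0], [156.0, 235.0]]
blue_case 0.34 [79.9, 171.9, 344.4, 129.4] [[79.0999984741211, 170.89999389648438], [421.1000061035156, 168.39999389648438], [422.1000061035156, 300.0], [80.0999984741211, 302.5]]
orange_end 0.83 [372.5, 299.4, 23.2, 27.0] [[368.8999938964844, 312.8999938964844], [379.3999938964844, 295.29998779296875], [406.79998779296875, 311.70001220703125], [396.20001220703125, 329.29998779296875]]
orange_end 0.77 [410.6, 229.8, 26.3, 51.5] [[408.29998779296875, 227.3000030517578], [431.5, 223.1999969482422], [441.0, 276.70001220703125], [417.8999938964844, 280.79998779296875]]
grey_end 0.61 [68.8, 228.0, 32.4, 55.1] [[60.79999923706055, 275.8999938964844], [75.19999694824219, 221.6999969482422], [100.9000015258789, 228.5], [86.5, 282.79998779296875]]
```

View pics/w1o.png

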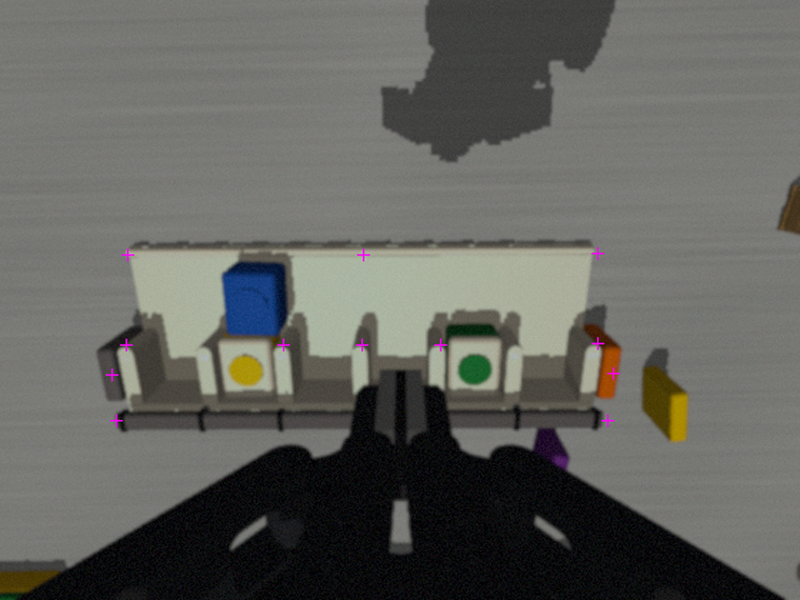

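The wrist view (560 px frame scaled by 1.43) shows the rail at row 420, with marks at columns 203, 281, 517 and 597. That puts the caddy origin at about (0.548, -0.051), yaw -1.1°, and the third gap (caddy y = +29) is empty. Next I go above the first gap on the rail.

>>> {"fn": "drive_tool", "kwargs": {"increments": [[0, -0.0195, 0.0192, 0.01, 0, 0, 0], [0, -0.0195, 0.0192, 0.02, 0, 0, 0], [0, -0.0195, 0.0192, 0.02, 0, 0, 0], [0, -0.0195, 0.0192, 0.02, 0, 0, 0], [0, -0.0195, 0.0192, 0.02, 0, 0, 0], [0, -0.0195, 0.0194, 0.02, 0, 0, 0], [0, 0, 0, 0.015, 0, 0, 0], [0, 0, 0, 0.01, 0, 0, 0]]}}

```text
clock: 3.8
tcp_pos: [0.6008, 0.0965, 0.0938]
tcp_rot: [0.007, 1.0, -0.0, -0.002]
ft_force: [0.7, -0.1, 0.1]
finger_gap: -0.0002
grasp_force: 0.0
```

>>> {"fn": "drive_tool", "kwargs": {"increments": [[0, 0, 0, 0.005, 0, 0, 0], [0, 0, 0, 0, 0, 0, 0], [0, 0, 0, 0, 0, 0, 0]]}}

```text
clock: 4.05
tcp_pos: [0.6019, 0.0941, 0.0925]
tcp_rot: [0.009, 1.0, 0.0, 0.001]
ft_force: [0.2, 0.1, 0.3]
finger_gap: 0.0002
grasp_force: 0.0
```

```bash
python3 - <<'E'
from h import *
o=r.observe();print(o['clock'],o['tcp_pos'],R.from_quat(o['tcp_rot']).as_matrix().round(3).tolist(),o['ft_force'])
w=r.camera_info("wrist");im=r.snapshot("wrist")[:,:,::-1].copy()
g=np.radians(-1.1);c=np.array([.548,-.051]);A=np.array([[np.cos(g),-np.sin(g)],[np.sin(g),np.cos(g)]])
for p in [(52,180,.066),(52,116,.066),(52,58,.066),(52,0,.066),(0,58,.046),(22,187,.05),(48,0,.046)]:
    u=proj(w,np.append(c+A@np.array(p[:2])/1e3,p[2]));cv2.drawMarker(im,tuple(int(round(v)) for v in u),(255,0,255),0,8,1)
cv2.imwrite("pics/w2.png",cv2.resize(im,(800,600)))
E
```

```text
4.05 [0.60192066 0.09407201 0.09245017] [[-1.0, 0.017, 0.001], [0.017, 1.0, 0.0], [-0.001, 0.0, -1.0]] [0.17737454 0.10991277 0.31080416]
```

View pics/w2.png

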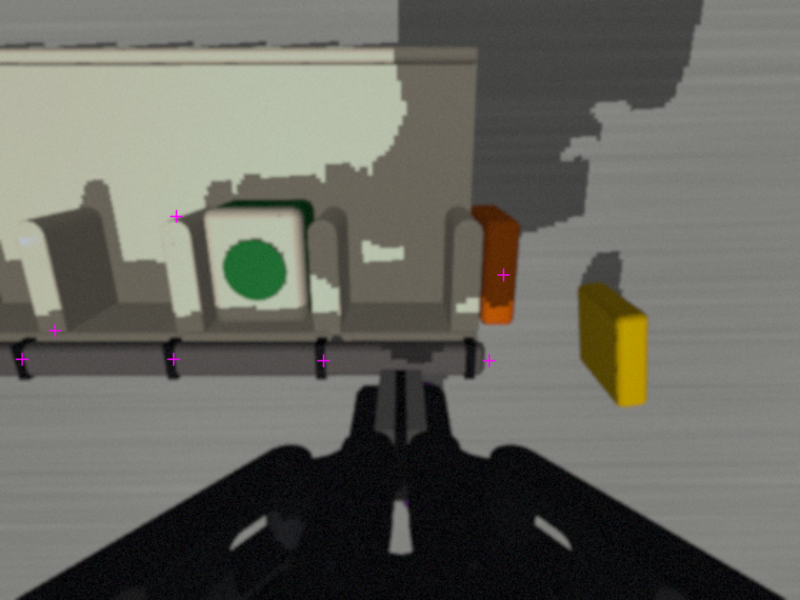

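The rail marks (323 and 471 of 800) bracket the fingertip at column 400, and the predictions fit. Pressing down now.

>>> {"fn": "drive_tool", "kwargs": {"increments": [[0, -0.001, -0.0005, 0.008, 0, 0, 0], [0, 0, -0.0005, 0.008, 0, 0, 0], [0, 0, 0, 0.006, 0, 0, 0], [0, 0, 0, 0.003, 0, 0, 0], [0, 0, 0, 0.002, 0, 0, 0], [0, 0, 0, 0.002, 0, 0, 0], [0, 0, 0, 0.0, 0, 0, 0], [0, 0, 0, 0, 0, 0, 0]]}}

```text
clock: 4.77
tcp_pos: [0.6029, 0.0931, 0.0626]
tcp_rot: [0.009, 1.0, -0.0, -0.0]
ft_force: [-2.3, -0.8, 2.2]
finger_gap: 0.0002
grasp_force: 1.3
```

>>> {"fn": "drive_tool", "kwargs": {"increments": [[0, 0, -0.002, 0, 0, 0, 0], [0, 0, -0.005, 0, 0, 0, 0], [0, 0, -0.006, 0, 0, 0, 0], [0, 0, -0.006, 0, 0, 0, 0], [0, 0, -0.006, 0, 0, 0, 0], [0, 0, -0.006, 0, 0, 0, 0], [0, 0, -0.006, 0, 0, 0, 0], [0, 0, -0.003, 0, 0, 0, 0]]}}

```text
clock: 5.43
tcp_pos: [0.6024, 0.0522, 0.0624]
tcp_rot: [0.009, 1.0, 0.0, 0.0]
ft_force: [1.1, 1.4, 2.7]
finger_gap: -0.0001
grasp_force: 1.4
```

>>> {"fn": "drive_tool", "kwargs": {"increments": [[0, 0, -0.006, 0, 0, 0, 0], [0, 0, -0.006, 0, 0, 0, 0], [0, 0, -0.006, 0, 0, 0, 0], [0, 0, -0.006, 0, 0, 0, 0], [0, 0, -0.006, 0, 0, 0, 0], [0, 0, -0.006, 0, 0, 0, 0], [0, 0, -0.006, 0, 0, 0, 0], [0, 0, -0.006, 0, 0, 0, 0]]}}

```text
clock: 6.1
tcp_pos: [0.6015, 0.0046, 0.0623]
tcp_rot: [0.009, 1.0, 0.0, -0.0]
ft_force: [0.3, 2.1, 2.2]
finger_gap: -0.0001
grasp_force: 1.4
```

>>> {"fn": "drive_tool", "kwargs": {"increments": [[0, 0, -0.006, 0, 0, 0, 0], [0, 0, -0.006, 0, 0, 0, 0], [0, 0, -0.005, 0, 0, 0, 0], [0, 0, -0.003, 0, 0, 0, 0], [0, 0, -0.001, 0, 0, 0, 0], [0, 0, 0, 0, 0, 0, 0], [0, 0, 0, 0, 0, 0, 0]]}}

```text
clock: 6.68
tcp_pos: [0.6011, -0.0164, 0.0623]
tcp_rot: [0.009, 1.0, -0.001, -0.0]
ft_force: [-0.1, -1.7, 3.2]
finger_gap: 0.0001
grasp_force: 1.4
```

>>> {"fn": "drive_tool", "kwargs": {"increments": [[0, 0, -0.003, 0, 0, 0, 0], [0, 0, -0.003, 0, 0, 0, 0], [0, 0, 0, 0, 0, 0, 0], [0, 0, 0, 0, 0, 0, 0], [0, 0, 0, 0, 0, 0, 0]]}}

```text
clock: 7.1
tcp_pos: [0.6011, -0.022, 0.0623]
tcp_rot: [0.009, 1.0, -0.0, -0.0]
ft_force: [0.7, 0.9, 3.0]
finger_gap: -0.0
grasp_force: 1.4
```

>>> {"fn": "drive_tool", "kwargs": {"increments": [[0, 0, 0, -0.005, 0, 0, 0], [0, 0, 0, -0.01, 0, 0, 0], [0, 0, 0, -0.02, 0, 0, 0], [0, 0, 0, -0.02, 0, 0, 0], [0, 0.015, -0.02, 0, 0, 0, 0], [0, 0.025, -0.03, 0, 0, 0, 0], [0, 0.025, -0.03, 0, 0, 0, 0], [0, 0.02, -0.02, 0, 0, 0, 0]]}}

```text
clock: 7.77
tcp_pos: [0.5125, -0.1222, 0.1177]
tcp_rot: [0.009, 1.0, -0.001, -0.001]
ft_force: [-0.0, -0.3, 0.5]
finger_gap: 0.0004
grasp_force: 0.0
```

>>> {"fn": "drive_tool", "kwargs": {"increments": [[0, 0.015, -0.02, -0.02, 0, 0, 0], [0, 0.01, -0.02, -0.02, 0, 0, 0], [0, 0, -0.005, -0.01, 0, 0, 0], [0, 0, 0, 0, 0, 0, 0], [0, 0, 0, 0, 0, 0, 0]]}}

```text
clock: 8.18
tcp_pos: [0.4891, -0.1648, 0.1679]
tcp_rot: [0.009, 1.0, 0.0, 0.001]
ft_force: [0.3, 0.7, -0.2]
finger_gap: 0.0002
grasp_force: 0.0
```

```bash
python3 - <<'E'
from h import *
o=r.observe();print(o['clock'],o['tcp_pos'],R.from_quat(o['tcp_rot']).as_matrix().round(3).tolist(),o['ft_force'])
w=r.camera_info("wrist");im=r.snapshot("wrist")[:,:,::-1].copy()
g=np.radians(-1.1);c=np.array([.548,-.051]);A=np.array([[np.cos(g),-np.sin(g)],[np.sin(g),np.cos(g)]])
for d in r.regions_of("blue_case","wrist")[:2]: print(d['confidence'],d['bbox'])
i=r.camera_info("wrist")
def cad(u,z): return (A.T@(ray(w,u,z)[:2]-c)*1000).round(1)
for p in [(52,-116,.066),(52,-58,.066),(-60,-180,.012),(0,-58,.046),(0,-116,.046)]:
    u=proj(w,np.append(c+A@np.array(p[:2])/1e3,p[2]));cv2.drawMarker(im,tuple(int(round(v)) for v in u),(255,0,255),0,8,1)
# blue pixels
hsv=cv2.cvtColor(im,cv2.COLOR_BGR2HSV);m=cv2.inRange(hsv,(108,120,110),(125,255,255));n,l,s,ce=cv2.connectedComponentsWithStats(m)
for k in np.argsort(-s[1:,4])[:2]+1:
    cn=max(cv2.findContours((l==k).astype(np.uint8),0,2)[0],key=cv2.contourArea);rc=cv2.minAreaRect(cn);print(s[k],rc[2],[cad(b,.042).tolist() for b in cv2.boxPoints(rc)])
cv2.imwrite("pics/w3.png",cv2.resize(im,(800,600)))
E
```

```text
8.1833 [ 0.48908273 -0.16484103  0.16792775] [[-1.0, 0.018, 0.002], [0.018, 1.0, 0.0], [-0.002, 0.0, -1.0]] [ 0.2587353   0.67250966 -0.20198025]
0.57 [293.5, 190.9, 54.6, 64.4]
0.35 [205.5, 179.2, 354.5, 159.8]
[ 299  203   45   51 1963] 2.38594388961792 [[-7.5, -99.2], [-52.9, -98.3], [-51.4, -62.0], [-5.8, -61.0]]
```

View pics/w3.png

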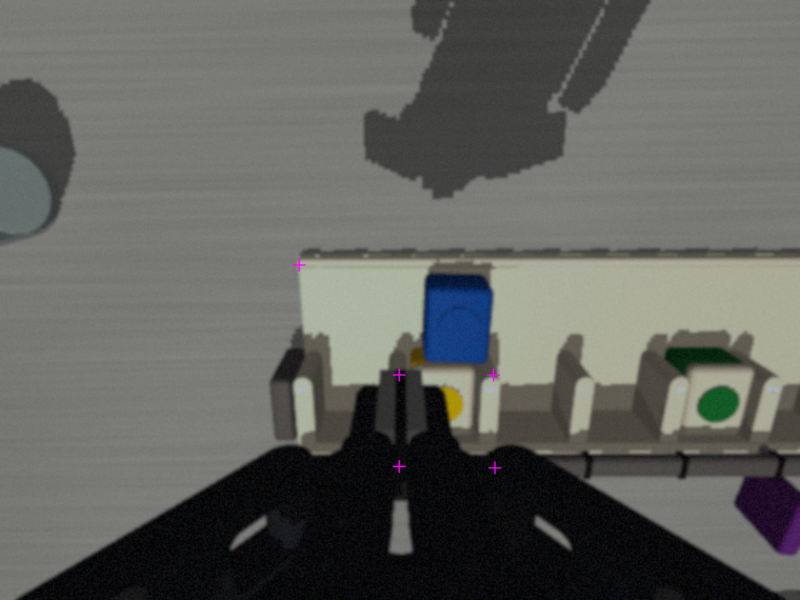

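Blue sits at caddy (-29.5, -80), square (columns 425–490, rows 275–362 of the 800×600 view). Going down behind it at caddy (-30, -135).

>>> {"fn": "drive_tool", "kwargs": {"increments": [[0, -0.0135, -0.01, 0.01, 0, 0, 0], [0, -0.0132, -0.01, 0.02, 0, 0, 0], [0, 0, 0, 0.025, 0, 0, 0], [0, 0, 0, 0.025, 0, 0, 0], [0, 0, 0, 0.025, 0, 0, 0], [0, 0, 0, 0.02, 0, 0, 0], [0, 0, 0, 0.012, 0, 0, 0], [0, 0, 0, 0, 0, 0, 0]]}}

```text
clock: 8.95
tcp_pos: [0.5122, -0.1829, 0.0254]
tcp_rot: [0.008, 1.0, 0.002, -0.004]
ft_force: [-0.8, -0.3, -0.4]
finger_gap: -0.0001
grasp_force: 0.0
```

>>> {"fn": "drive_tool", "kwargs": {"increments": [[0, 0, 0, 0.008, 0, 0, 0], [0, 0, 0, 0.005, 0, 0, 0], [0, 0, 0, 0.002, 0, 0, 0], [0, 0, 0, 0, 0, 0, 0], [0, 0, 0, 0, 0, 0, 0]]}}

```text
clock: 9.37
tcp_pos: [0.5155, -0.1855, 0.0161]
tcp_rot: [0.009, 1.0, -0.0, 0.001]
ft_force: [0.3, -0.4, 0.2]
finger_gap: 0.0002
grasp_force: 0.0
```

>>> {"fn": "drive_tool", "kwargs": {"increments": [[0, 0, 0.005, 0, 0, 0, 0], [0, 0, 0.006, 0, 0, 0, 0], [0, 0, 0.004, 0, 0, 0, 0], [0, 0, 0.003, 0, 0, 0, 0], [0, 0, 0.003, 0, 0, 0, 0], [0, 0, 0.003, 0, 0, 0, 0], [0, 0, 0.004, 0, 0, 0, 0], [0, 0, 0.004, 0, 0, 0, 0]]}}

```text
clock: 10.03
tcp_pos: [0.5157, -0.1532, 0.0155]
tcp_rot: [0.009, 1.0, -0.0, 0.0]
ft_force: [-0.0, -0.6, 0.4]
finger_gap: -0.0
grasp_force: 0.4
```

>>> {"fn": "drive_tool", "kwargs": {"increments": [[0, 0, 0.004, 0, 0, 0, 0], [0, 0, 0.004, 0, 0, 0, 0], [0, 0, 0.004, 0, 0, 0, 0], [0, 0, 0.004, 0, 0, 0, 0], [0, 0, 0.004, 0, 0, 0, 0], [0, 0, 0.004, 0, 0, 0, 0], [0, 0, 0.003, 0, 0, 0, 0], [0, 0, 0.002, 0, 0, 0, 0]]}}

```text
clock: 10.7
tcp_pos: [0.516, -0.1238, 0.0153]
tcp_rot: [0.008, 1.0, 0.0, -0.0]
ft_force: [-0.1, -1.0, 1.3]
finger_gap: 0.0
grasp_force: 0.4
```

```bash
cat >> h.py <<'E'
g=np.radians(-1.1);c=np.array([.548,-.051]);A=np.array([[np.cos(g),-np.sin(g)],[np.sin(g),np.cos(g)]])
def blue(name):
    o=r.observe();w=r.camera_info("wrist");im=r.snapshot("wrist")[:,:,::-1].copy()
    cad=lambda u,z:(A.T@(ray(w,u,z)[:2]-c)*1000).round(1)
    print(o['clock'],"tcp",o['tcp_pos'].round(4) if hasattr(o['tcp_pos'],'round') else o['tcp_pos'],"caddy",(A.T@(np.array(o['tcp_pos'][:2])-c)*1000).round(1),"F",np.round(o['ft_force'],1))
    hsv=cv2.cvtColor(im,cv2.COLOR_BGR2HSV);m=cv2.inRange(hsv,(108,120,60),(125,255,255));n,l,s,ce=cv2.connectedComponentsWithStats(m)
    for k in np.argsort(-s[1:,4])[:2]+1:
        cn=max(cv2.findContours((l==k).astype(np.uint8),0,2)[0],key=cv2.contourArea);rc=cv2.minAreaRect(cn);print(s[k],rc[2],[cad(b,.042).tolist() for b in cv2.boxPoints(rc)])
    cv2.imwrite(f"pics/{name}.png",cv2.resize(im,(800,600)))
E
python3 -c "from h import *;blue('w4')"
```

```text
10.7 tcp [ 0.516  -0.1238  0.0153] caddy [-30.6 -73.5] F [-0.1 -1.   1.3]
[ 311  225  105  110 7360] 6.911227226257324 [[-24.1, -65.2], [-69.7, -61.5], [-64.8, -22.1], [-17.9, -21.2]]
[310 268   1   3   3] -90.0 [[-47.6, -62.0], [-47.6, -62.0], [-48.5, -62.0], [-48.5, -62.0]]
```

View pics/w4.png

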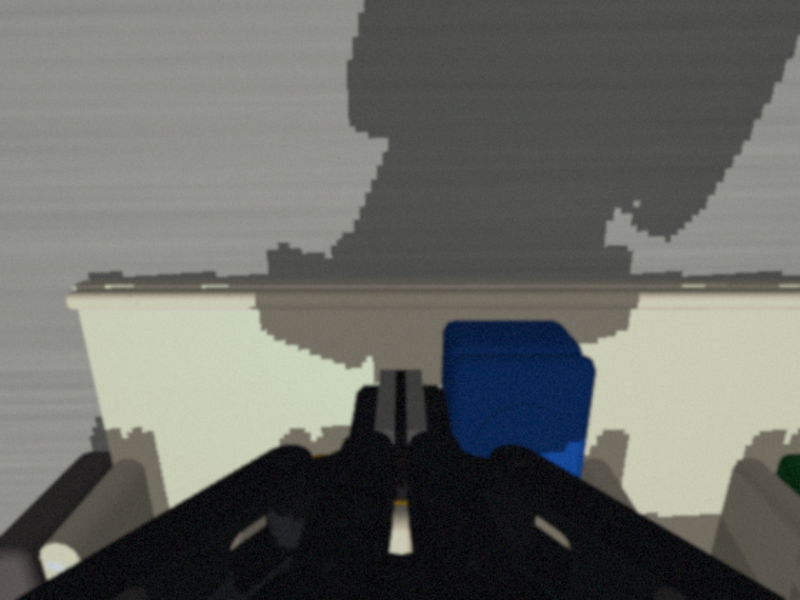

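The case is square against the finger, with its rear face at column 443 of 800, which gives a centre of caddy y ≈ -42. It needs about 71 mm more.

>>> {"fn": "drive_tool", "kwargs": {"increments": [[0, 0, 0.002, 0, 0, 0, 0], [0, 0, 0.003, 0, 0, 0, 0], [0, 0, 0.004, 0, 0, 0, 0], [0, 0, 0.004, 0, 0, 0, 0], [0, 0, 0.004, 0, 0, 0, 0], [0, 0, 0.004, 0, 0, 0, 0], [0, 0, 0.004, 0, 0, 0, 0], [0, 0, 0.004, 0, 0, 0, 0]]}}

```text
clock: 11.42
tcp_pos: [0.5165, -0.0948, 0.0152]
tcp_rot: [0.008, 1.0, 0.0, -0.0]
ft_force: [-0.3, -1.3, 0.8]
finger_gap: 0.0002
grasp_force: 0.3
```

>>> {"fn": "drive_tool", "kwargs": {"increments": [[0, 0, 0.004, 0, 0, 0, 0], [0, 0, 0.004, 0, 0, 0, 0], [0, 0, 0.004, 0, 0, 0, 0], [0, 0, 0.004, 0, 0, 0, 0], [0, 0, 0.004, 0, 0, 0, 0], [0, 0, 0.004, 0, 0, 0, 0], [0, 0, 0.004, 0, 0, 0, 0], [0, 0, 0.003, 0, 0, 0, 0]]}}

```text
clock: 12.08
tcp_pos: [0.517, -0.0639, 0.0153]
tcp_rot: [0.008, 1.0, 0.0, -0.0]
ft_force: [0.0, -1.0, 0.9]
finger_gap: 0.0001
grasp_force: 0.3
```

>>> {"fn": "drive_tool", "kwargs": {"increments": [[0, 0, 0.003, 0, 0, 0, 0], [0, 0, 0.002, 0, 0, 0, 0], [0, 0, 0.001, 0, 0, 0, 0], [0, 0, 0, 0, 0, 0, 0], [0, 0, 0, 0, 0, 0, 0]]}}

```text
clock: 12.5
tcp_pos: [0.5171, -0.0582, 0.0152]
tcp_rot: [0.009, 1.0, 0.0, -0.0]
ft_force: [0.2, 0.8, 0.0]
finger_gap: -0.0001
grasp_force: 0.0
```

```bash
python3 -c "from h import *;blue('w5')"
```

```text
12.5 tcp [ 0.5171 -0.0582  0.0152] caddy [-30.8  -7.8] F [0.2 0.8 0. ]
[ 311  225  105  110 7531] 6.788974285125732 [[-24.1, 0.8], [-69.8, 4.4], [-64.9, 43.7], [-18.0, 44.7]]
[311 268   1   3   3] -90.0 [[-47.8, 4.1], [-47.8, 4.1], [-48.7, 4.0], [-48.7, 4.0]]
```

View pics/w5.png

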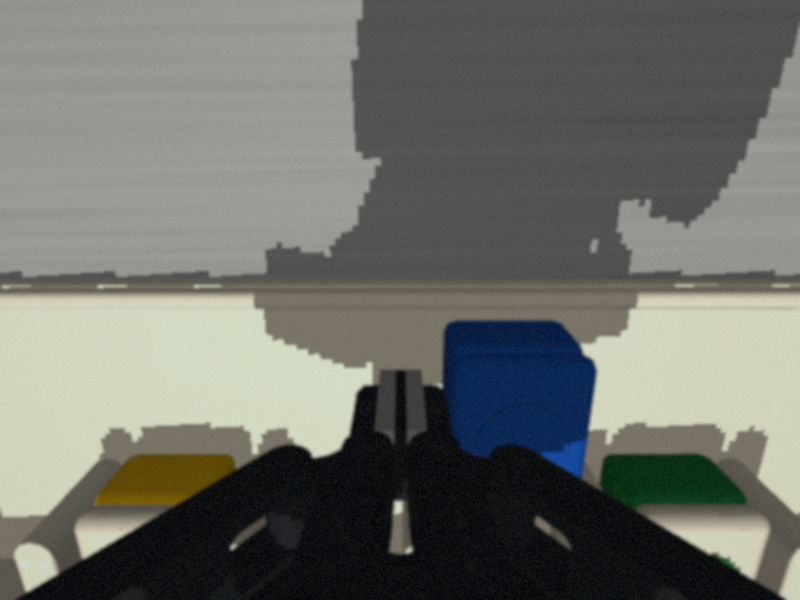

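Square still, centre ≈ +24. Another 5 mm, then back off, rise and look from above.

>>> {"fn": "drive_tool", "kwargs": {"increments": [[0, 0, 0.002, 0, 0, 0, 0], [0, 0, 0.002, 0, 0, 0, 0], [0, 0, 0.001, 0, 0, 0, 0], [0, 0, 0, 0, 0, 0, 0], [0, 0, 0, 0, 0, 0, 0], [0, 0, -0.005, 0, 0, 0, 0], [0, 0, -0.01, 0, 0, 0, 0], [0, 0, -0.01, 0, 0, 0, 0]]}}

```text
clock: 13.22
tcp_pos: [0.5168, -0.0791, 0.0153]
tcp_rot: [0.008, 1.0, -0.0, 0.0]
ft_force: [0.4, -0.3, -0.0]
finger_gap: 0.0
grasp_force: 0.0
```

>>> {"fn": "drive_tool", "kwargs": {"increments": [[0, 0, 0, -0.02, 0, 0, 0], [0, 0, 0, -0.035, 0, 0, 0], [0, 0.01, 0, -0.035, 0, 0, 0], [0, 0.02, 0.01, -0.02, 0, 0, 0], [0, 0.025, 0.02, -0.01, 0, 0, 0], [0, 0.01, 0.01, 0, 0, 0, 0], [0, 0, 0, 0, 0, 0, 0], [0, 0, 0, 0, 0, 0, 0]]}}

```text
clock: 13.88
tcp_pos: [0.4522, -0.0376, 0.1348]
tcp_rot: [0.008, 1.0, -0.0, 0.0]
ft_force: [-0.5, -1.2, -0.3]
finger_gap: -0.0004
grasp_force: 0.0
```

```bash
python3 -c "from h import *;blue('w6')"
```

```text
13.8833 tcp [ 0.4522 -0.0376  0.1348] caddy [-96.   11.6] F [-0.5 -1.2 -0.3]
[295 255  34  60 945] 90.0 [[-60.4, 23.1], [-60.5, 48.5], [-7.0, 51.1], [-6.9, 24.0]]
[282 255   9   3  18] 90.0 [[-60.4, 13.1], [-60.4, 19.3], [-58.7, 19.3], [-58.7, 13.1]]
```

View pics/w6.png

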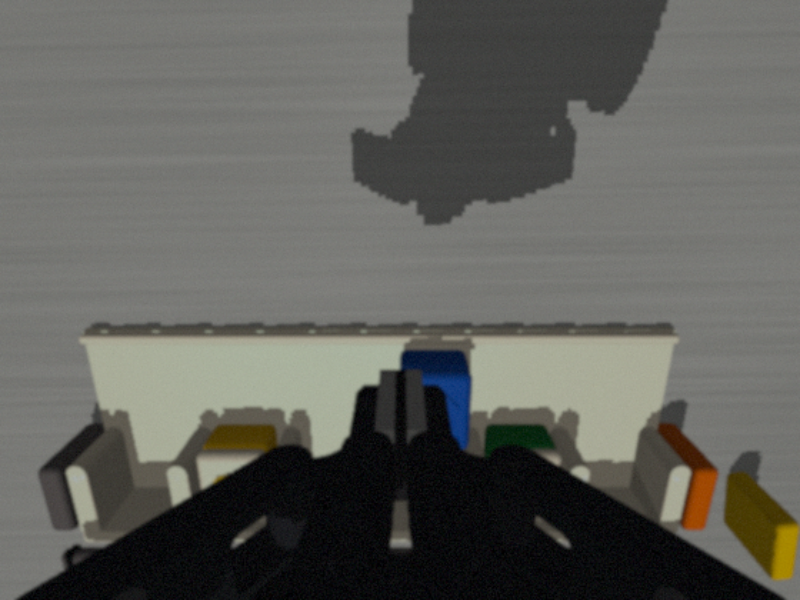

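Blue stands in front of the third gap (columns 403–470 of 800), with its centre at caddy y ≈ 29 and square. Going down on the robot side at caddy (-85, 29) to push it in.

>>> {"fn": "drive_tool", "kwargs": {"increments": [[0, -0.0111, 0.0174, 0.01, 0, 0, 0], [0, 0, 0, 0.03, 0, 0, 0], [0, 0, 0, 0.03, 0, 0, 0], [0, 0, 0, 0.025, 0, 0, 0], [0, 0, 0, 0.015, 0, 0, 0], [0, 0, 0, 0.005, 0, 0, 0], [0, 0, 0, 0, 0, 0, 0], [0, 0, 0, 0, 0, 0, 0]]}}

```text
clock: 14.6
tcp_pos: [0.4645, -0.0205, 0.0202]
tcp_rot: [0.009, 1.0, -0.0, -0.0]
ft_force: [1.1, -0.7, -0.1]
finger_gap: 0.0001
grasp_force: 0.0
```

```bash
python3 -c "from h import *;blue('w7')"
```

```text
14.6 tcp [ 0.4645 -0.0205  0.0202] caddy [-84.1  28.9] F [ 1.1 -0.7 -0.1]
[272 351  17  38 441] 90.0 [[-58.4, 25.4], [-58.4, 32.4], [-37.6, 32.6], [-37.6, 25.3]]
```

View pics/w7.png

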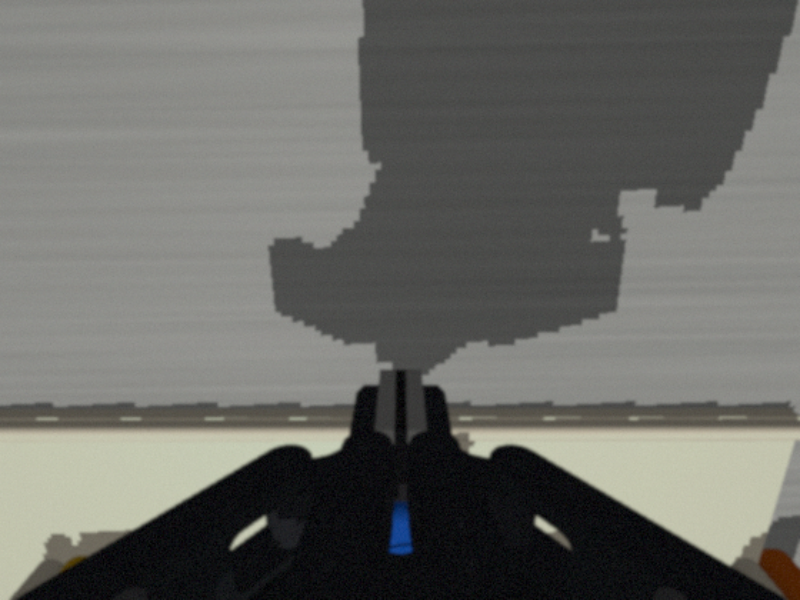

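The finger is centred on the case, with blue showing through at column 400. Pushing in.

>>> {"fn": "drive_tool", "kwargs": {"increments": [[0, -0.004, 0, 0, 0, 0, 0], [0, -0.005, 0, 0, 0, 0, 0], [0, -0.003, 0, 0, 0, 0, 0], [0, -0.003, 0, 0, 0, 0, 0], [0, -0.003, 0, 0, 0, 0, 0], [0, -0.003, 0, 0, 0, 0, 0], [0, -0.003, 0, 0, 0, 0, 0], [0, -0.003, 0, 0, 0, 0, 0]]}}

```text
clock: 15.32
tcp_pos: [0.491, -0.0204, 0.0202]
tcp_rot: [0.009, 1.0, 0.0, -0.0]
ft_force: [-0.8, -0.2, 1.3]
finger_gap: 0.0003
grasp_force: 0.4
```

>>> {"fn": "drive_tool", "kwargs": {"increments": [[0, -0.003, 0, 0, 0, 0, 0], [0, -0.003, 0, 0, 0, 0, 0], [0, -0.003, 0, 0, 0, 0, 0], [0, -0.003, 0, 0, 0, 0, 0], [0, -0.003, 0, 0, 0, 0, 0], [0, -0.002, 0, 0, 0, 0, 0], [0, -0.001, 0, 0, 0, 0, 0], [0, 0, 0, 0, 0, 0, 0]]}}

```text
clock: 15.98
tcp_pos: [0.5092, -0.0208, 0.0203]
tcp_rot: [0.009, 1.0, 0.0, 0.0]
ft_force: [-0.5, -0.3, 0.3]
finger_gap: -0.0001
grasp_force: 0.0
```

```bash
python3 -c "
from h import *
blue('w8')
T=r.snapshot('top')[:,:,::-1];S=r.snapshot('scene')[:,:,::-1]
W=cv2.imread('pics/w8.png')
a=cv2.resize(T[180:260,220:390],(400,188));b=cv2.resize(S[170:290,190:330],(400,343),interpolation=cv2.INTER_CUBIC)
o=np.zeros((531,800,3),np.uint8);o[:188,:400]=a;o[188:,:400]=b;o[:300,400:]=cv2.resize(W,(400,300));cv2.imwrite('pics/c8.png',o)"
```

```text
15.9833 tcp [ 0.5092 -0.0208  0.0203] caddy [-39.3  29.5] F [-0.5 -0.3  0.3]
[272 350  17  39 494] 90.0 [[-14.1, 26.0], [-14.1, 33.0], [7.3, 33.2], [7.3, 25.9]]
[322 309   3   4   7] 45.0 [[-34.5, 46.9], [-35.3, 47.5], [-34.5, 48.2], [-33.8, 47.6]]
```

View pics/c8.png

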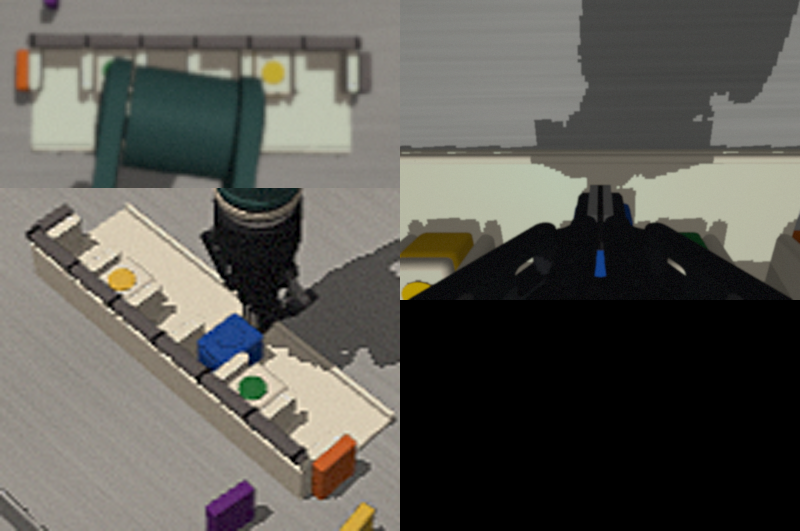

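The scene view shows blue entering the third gap, next to green, squarely. Continuing.

>>> {"fn": "drive_tool", "kwargs": {"increments": [[0, -0.002, 0, 0, 0, 0, 0], [0, -0.003, 0, 0, 0, 0, 0], [0, -0.003, 0, 0, 0, 0, 0], [0, -0.003, 0, 0, 0, 0, 0], [0, -0.003, 0, 0, 0, 0, 0], [0, -0.002, 0, 0, 0, 0, 0], [0, -0.001, 0, 0, 0, 0, 0], [0, 0, 0, 0, 0, 0, 0]]}}

```text
clock: 16.8
tcp_pos: [0.5263, -0.021, 0.0203]
tcp_rot: [0.009, 1.0, 0.0, 0.0]
ft_force: [0.4, 0.4, -0.5]
finger_gap: -0.0002
grasp_force: 0.0
```

>>> {"fn": "drive_tool", "kwargs": {"increments": [[0, -0.001, 0, 0, 0, 0, 0], [0, -0.001, 0, 0, 0, 0, 0], [0, -0.001, 0, 0, 0, 0, 0], [0, -0.001, 0, 0, 0, 0, 0], [0, 0, 0, 0, 0, 0, 0], [0, 0, 0, 0, 0, 0, 0]]}}

```text
clock: 17.3
tcp_pos: [0.5301, -0.0211, 0.0204]
tcp_rot: [0.009, 1.0, 0.0, 0.0]
ft_force: [-0.3, -0.3, 0.1]
finger_gap: -0.0003
grasp_force: 0.0
```

>>> {"fn": "drive_tool", "kwargs": {"increments": [[0, -0.001, 0, 0, 0, 0, 0], [0, -0.001, 0, 0, 0, 0, 0], [0, -0.001, 0, 0, 0, 0, 0], [0, 0, 0, 0, 0, 0, 0], [0, 0, 0, 0, 0, 0, 0]]}}

```text
clock: 17.72
tcp_pos: [0.5331, -0.0212, 0.0203]
tcp_rot: [0.009, 1.0, 0.0, 0.0]
ft_force: [-0.7, -0.6, -0.3]
finger_gap: -0.0001
grasp_force: 0.0
```

>>> {"fn": "drive_tool", "kwargs": {"increments": [[0, -0.001, 0, 0, 0, 0, 0], [0, -0.001, 0, 0, 0, 0, 0], [0, 0, 0, 0, 0, 0, 0], [0, 0, 0, 0, 0, 0, 0]]}}

```text
clock: 18.05
tcp_pos: [0.535, -0.0212, 0.0203]
tcp_rot: [0.009, 1.0, 0.0, 0.0]
ft_force: [0.6, 1.1, 0.1]
finger_gap: -0.0001
grasp_force: 0.0
```

>>> {"fn": "drive_tool", "kwargs": {"increments": [[0, -0.001, 0, 0, 0, 0, 0], [0, 0, 0, 0, 0, 0, 0], [0, 0, 0, 0, 0, 0, 0]]}}

```text
clock: 18.3
tcp_pos: [0.536, -0.0212, 0.0203]
tcp_rot: [0.009, 1.0, 0.0, 0.0]
ft_force: [0.1, 0.5, -0.9]
finger_gap: -0.0003
grasp_force: 0.0
```

>>> {"fn": "drive_tool", "kwargs": {"increments": [[0, -0.001, 0, 0, 0, 0, 0], [0, 0, 0, 0, 0, 0, 0], [0, 0, 0, 0, 0, 0, 0]]}}

```text
clock: 18.55
tcp_pos: [0.5365, -0.0213, 0.0203]
tcp_rot: [0.009, 1.0, 0.0, -0.0]
ft_force: [-2.8, 0.3, 1.0]
finger_gap: 0.0003
grasp_force: 1.1
```

>>> {"fn": "drive_tool", "kwargs": {"increments": [[0, -0.001, 0, 0, 0, 0, 0], [0, 0, 0, 0, 0, 0, 0], [0, 0, 0, 0, 0, 0, 0]]}}

```text
clock: 18.8
tcp_pos: [0.5365, -0.0213, 0.0202]
tcp_rot: [0.008, 1.0, 0.0, -0.002]
ft_force: [-6.3, -0.2, 4.6]
finger_gap: 0.0001
grasp_force: 2.8
```

It has stopped with 6 N of contact at the back wall. Retreat straight back, rise and check.

>>> {"fn": "drive_tool", "kwargs": {"increments": [[0, 0.002, 0, 0, 0, 0, 0], [0, 0.005, 0, 0, 0, 0, 0], [0, 0.015, 0, 0, 0, 0, 0], [0, 0.025, 0, 0, 0, 0, 0], [0, 0.025, 0, -0.02, 0, 0, 0], [0, 0.015, 0, -0.04, 0, 0, 0], [0, 0, 0.02, -0.04, 0, 0, 0], [0, 0, 0.03, -0.04, 0, 0, 0]]}}

```text
clock: 19.47
tcp_pos: [0.4514, 0.0231, 0.1518]
tcp_rot: [0.01, 1.0, -0.0, 0.001]
ft_force: [2.0, 0.8, 0.4]
finger_gap: 0.0001
grasp_force: 0.0
```

>>> {"fn": "drive_tool", "kwargs": {"increments": [[0, 0, 0.035, -0.03, 0, 0, 0], [0, 0, 0.035, -0.01, 0, 0, 0], [0, 0.0, 0.02, 0, 0, 0, 0], [0, 0, 0, 0, 0, 0, 0], [0, 0, 0, 0, 0, 0, 0]]}}

```text
clock: 19.88
tcp_pos: [0.4534, 0.1112, 0.1871]
tcp_rot: [0.007, 1.0, -0.0, 0.001]
ft_force: [-0.2, -0.3, -0.0]
finger_gap: -0.0001
grasp_force: 0.0
```

```bash
python3 -c "
from h import *
blue('w9')
T=r.snapshot('top')[:,:,::-1];S=r.snapshot('scene')[:,:,::-1]
W=cv2.imread('pics/w9.png')
a=cv2.resize(T[180:260,220:390],(400,188));b=cv2.resize(S[170:290,190:330],(400,343),interpolation=cv2.INTER_CUBIC)
o=np.zeros((531,800,3),np.uint8);o[:188,:400]=a;o[188:,:400]=b;o[:300,400:]=cv2.resize(W,(400,300));cv2.imwrite('pics/c9.png',o)"
```

```text
19.8833 tcp [0.4534 0.1112 0.1871] caddy [-97.7 160.3] F [-0.2 -0.3 -0. ]
[ 129  281   41   47 1475] 90.0 [[-7.3, 14.4], [-7.5, 53.1], [45.7, 47.9], [45.9, 7.1]]
[170 285   2   2   2] 135.0 [[-3.1, 54.6], [-3.1, 54.6], [-2.0, 53.6], [-2.0, 53.6]]
```

View pics/c9.png

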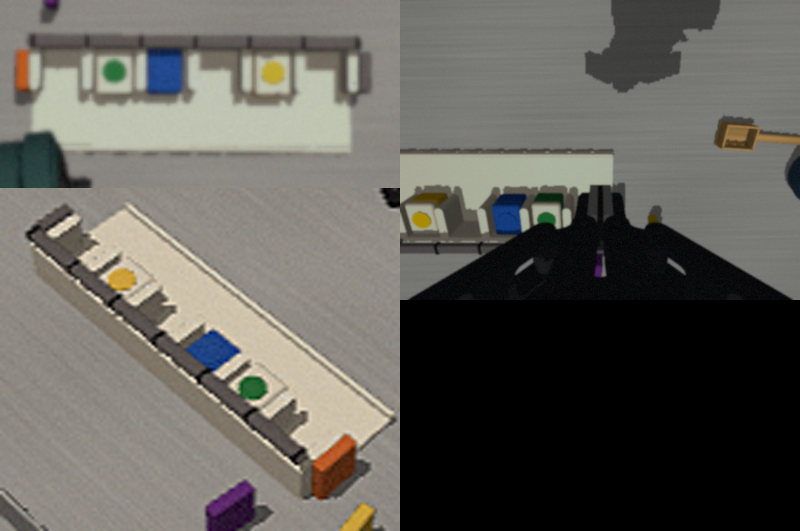

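Blue is fully home in the third gap, level with the green and yellow cases, and everything else is unmoved. Handing in.

```bash
python3 -c "
from plant import r
print(r.job_done())"
```

```text
the job is handed in; nothing more can be done
None
```

The job is handed in at about 20 s: I ran a closed fingertip along the rail from the first gap to the third at 2–3 N, then pushed the blue case into the third gap until it stopped at the back wall; the last pictures show it level with the green and yellow cases and nothing else in view moved.

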